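# Gauge two spice vials for the rail rack

## Task

Find out which of the two amber spice vials is slim enough for the rail rack: one at a time, hold each upright, down at the counter, and slide it into the flared mouth of the aluminium width gauge, well centred. Slide the vial that fits right through and leave it standing in the green pen, clear of the narrow throat; the one that jams must not be forced: draw it back and stand it in the square steel tray. Put the first vial in its place before you try the other, tip neither over, and leave the jar, the steel cup and the exhaust switch alone.

Things in the scene. Friction and masses are not known exactly. Their poses are not given: they have to be found in the camera images.
- vial_a: upright spice vial, 88 mm tall, 90 g: round black rubber foot (bottom 22 mm), amber glass 27 mm wide up to 58 mm, round steel cap 28 mm wide from 58 to 88 mm (grip here). Of the two look-alike vials one has a foot 34 mm, the other 41 mm in diameter; which fits the gauge is found by trying. Origin: centre of the underside, z up
- vial_b: upright spice vial, 88 mm tall, 90 g: round black rubber foot (bottom 22 mm), amber glass 27 mm wide up to 58 mm, round steel cap 28 mm wide from 58 to 88 mm (grip here). Of the two look-alike vials one has a foot 34 mm, the other 41 mm in diameter; which fits the gauge is found by trying. Origin: centre of the underside, z up
- gauge: fixed aluminium width gauge, walls 28 mm high, open above, no floor of its own (a vial slides on the counter). Origin: centre of the throat, at counter height. A vial passes along the gauge's -y: flared mouth y = +44 to +20 mm, throat 37 mm wide y = +20 to -20 mm (yellow mark), pen y = -20 to -100 mm. 82 mm wide outside. A wide foot jams with its centre near y = +29 mm
- gauge_mouth (a point): centre of the open end of the flared mouth (65 mm wide inside, narrowing by 30 degrees a side), at counter height; axes as the gauge's
- gauge_pen (a point): centre of the green-floored pen (inside 70 mm in x, 80 mm in y, closed at its -y end), at counter height; axes as the gauge's
- tray: fixed square steel tray, 130 x 130 mm outside, walls 4 mm thick and 20 mm high, floor 4 mm thick. Origin: centre of its underside on the counter
- jar: blue ceramic jar with a knobbed lid, 84 mm in diameter, 122 mm tall, to be left alone. Origin: centre of its underside
- cup: open steel cup, 72 mm in diameter, 85 mm tall, to be left alone. Origin: centre of its underside
- toggle_tip (a point): tip of the black toggle of the exhaust switch (white housing on the counter), to be left alone
Not all that is in view belongs to the job. Of the things that look like the gauge, take the one that is farthest to the robot's right at the start.

How it is judged:
By the outcome, as a careful person would: the job done as asked, in the order asked, and still so for the second after the job is handed in, with the robot touching nothing.
It also fails if it takes over 70 s, if anything falls off the work surface, if the arm or the gripper's body presses on something with over 40 N, if the wrist force passes 120 N, or if a joint passes its speed limit or range.

## Robot

A 7-joint arm with a two-finger parallel gripper is mounted at the origin on the work surface. World frame = base frame: x ahead of the robot, y to its left, z up, the work surface at z = 0. Lengths are in mm, angles in rad, forces in N, time in s.
With the tool pointing down it reaches from about 400 to 900 mm from the base axis. Payload 5.5 kg.
Tool frame: the origin (TCP) lies midway between the tips of the shut fingers; the grasp point (between the pads) lies 19 mm behind it; z points along the fingers, y is the line along which they close (so a half turn about z gives the same grasp; the last joint's range is limited). The gripper opens to 85 mm and grips with 20 to 120 N. Pads are 22 mm wide; open, the fingers measure 114 mm over their backs; the gripper's body (76 mm by 85 mm) begins 54 mm behind the grasp point. The pads swing forward as they close: fully open they stand 13 mm farther back than shut.
Start: joints at [-0.913, 0.501, -0.427, 1.55, 0.221, 1.138, -0.21], TCP at [249.969, 600.013, 231.31] pointing down, gripper open.
Joint ranges: [-2.88, 2.88], [-0.31, 2.03], [-1.54, 1.56], [0.2, 2.42], [-1.41, 4.55], [0.19, 2.02], [-2.57, 2.57]. Speed limits (rad/s): [2.57, 2.57, 3.14, 3.14, 3.14, 3.14, 3.14].

## Interface

Orientations are given as a rotation vector (axis times angle).
In Python, from workcell import r, viewer gives the robot as it stands. The module is installed in compiled form; this text tells all that it offers.
- The arm moves only by the tool jog_arm, never from a script. Its argument "steps" is a list that holds one entry, the list of rows, each a list of 7 numbers: the opening, from -1 (shut) to 1 (fully open), then the shift along the tool's x, y, z scaled (see below), then the turn, a rotation vector about the tool's x, y, z scaled (see below). A call has 1 to 8 rows; each row shifts and turns the commanded pose from where the row before left it, along the tool's axes as they then stand; what a row does not reach is not made up. The controller multiplies each number of a shift by 0.6 m and each number of a turn by 180 degrees. A row lasts 1/8 s, in which the tool goes at most 62.5 mm and 10.7 degrees, less where a joint would pass 70% of its speed; a pose out of reach is approached as far as the arm can. A call with a number of a shift or a turn outside -1 to 1 is refused whole. A call with a gripper value outside its range is refused whole. The fingers move at their own pace and stop on an object; the grip force is fixed at half the most. Time passes only in rows, so rows that do not move let the fingers close. It gives the time, the measured TCP pose, the force, the opening and the grip force at its end, in the units of the state.
- r.read_state(): the state, without advancing time (a new reading comes with each control period).
- viewer.grab_frame(name): name is "scene" or "top"; returns a dict with "img" (384x512x3 uint8, red, green, blue), "mtx" (3x3 intrinsics, pixels), "extrinsics" (4x4, takes a point from camera to world coordinates). Camera axes: x right, y down, z forward; pixel columns grow to the right and rows downward; lengths in mm; the calibration is good to about 2 mm. A picture is of the moment at which its call begins. There is no depth.
- r.finish_job(): hands the job in; it is judged then, once.
The state is a dict: "clock": time; "joints": joint angles; "qd": joint speeds; "joint_efforts": joint torques, N m; "tool_pos": TCP position; "tcp_rot": TCP orientation; "ft_force": force on the tool from outside, world axes, zero at the start; "torque": the same for the moment, N m; "opening": opening from 0.0 (shut) to 1.0 (fully open); "gripper_force": force on a finger pad.
Only numpy, scipy, OpenCV 4.12 (cv2) and the standard library are available. Lean on these libraries where they do the work, as an engineer would, in place of code of your own. Each camera call takes 0.05 s, during which the arm holds its last target. There are 200 camera calls.

## Working session

There is one attempt and no reset: what is moved stays moved. The work goes in short steps, Python scripts to look and compute and a tool call to move; the robot and the scene stay as the last step left them, time stands still between calls to the robot, and variables do not carry over. Pictures are saved under pics/ and viewed, at most 10 in all, crops included, and the job is handed in when it is done.

Besides the shell and the picture viewer there is one more tool, called as name(argument=value, ...), one argument or row to a line, values as JSON. jog_arm: Moves the arm, as the interface text tells. Shifts and turns lie within -1 to 1; 1 stands for 0.6 m of shift or 180 degrees of turn. Its arguments: {"type":"object","properties":{"steps":{"type":"array","items":{"type":"array","items":{"type":"array","items":{"type":"number"}}}}},"required":["steps"]}

```bash
mkdir -p pics
cat > h.py <<'E'
import cv2, numpy as np
from workcell import r, viewer
def ray(f,u,v,z):
    K,T=f["mtx"],np.array(f["extrinsics"])
    d=T[:3,:3]@np.linalg.solve(K,[u,v,1.]); o=T[:3,3]
    return o+d*(z-o[2])/d[2]
def proj(f,p):
    T=np.linalg.inv(f["extrinsics"]); c=f["mtx"]@(T[:3,:3]@np.array(p,float)+T[:3,3]); return c[:2]/c[2]
E
python3 - <<'E'
from h import *
for n in("top","scene"):
    f=viewer.grab_frame(n); cv2.imwrite(f"pics/{n}0.png",cv2.resize(f["img"][:,:,::-1],(800,600),interpolation=cv2.INTER_CUBIC))
    print(n,np.round(f["extrinsics"],2).tolist(),np.round(f["mtx"],1).tolist())
print(r.read_state())
E
```

```text
top [[-0.02, -1.0, 0.09, 485.54], [-1.0, 0.02, -0.01, -47.78], [0.01, -0.09, -1.0, 1225.7], [0.0, 0.0, 0.0, 1.0]] [[403.0, 0.0, 259.9], [0.0, 403.0, 196.0], [0.0, 0.0, 1.0]]
scene [[-0.67, 0.61, -0.42, 1015.51], [0.74, 0.55, -0.4, 291.52], [-0.01, -0.58, -0.82, 847.33], [0.0, 0.0, 0.0, 1.0]] [[371.8, 0.0, 256.1], [0.0, 371.8, 192.8], [0.0, 0.0, 1.0]]
{'clock': 0.1, 'joints': array([-0.91279362,  0.50177613, -0.42680253,  1.55131367,  0.2208178 ,
        1.13832509, -0.21031872]), 'qd': array([ 0.00060667, -0.00274388, -0.00128797, -0.0003558 ,  0.00010945,
       -0.00010701,  0.00043351]), 'joint_efforts': array([-1.10796772e-02, -5.70807731e+01, -5.83872467e+00, -2.81749159e+01,
        1.03289809e-02,  5.52876096e-03,  2.56395498e-05]), 'tool_pos': array([249.81535382, 599.40825229, 230.36204348]), 'tcp_rot': array([-6.16017010e-01, -3.08020374e+00,  2.70369626e-03]), 'ft_force': array([-0.1913422 , -0.21745701,  0.84127501]), 'torque': array([0.05308413, 0.01895762, 0.00525259]), 'gripper_force': 0.0, 'opening': 0.9971441871538554}
```

View pics/top0.png

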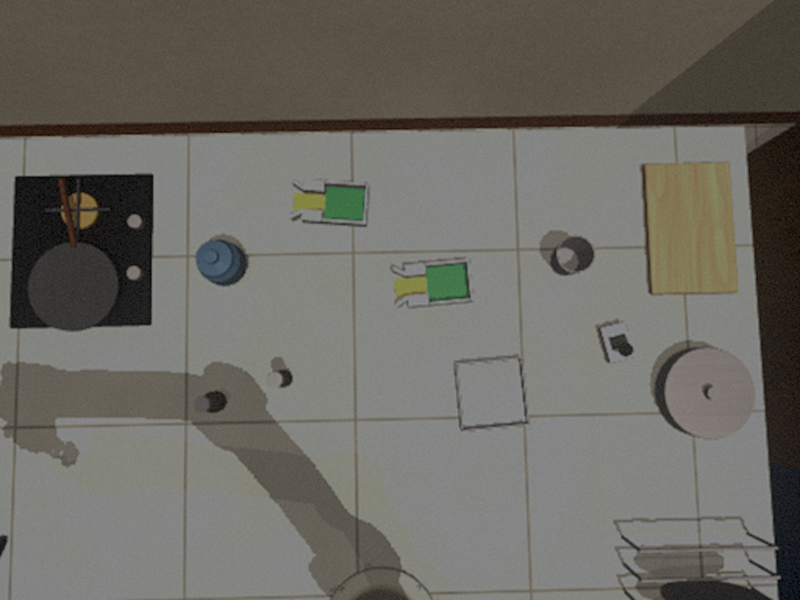

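View pics/scene0.png

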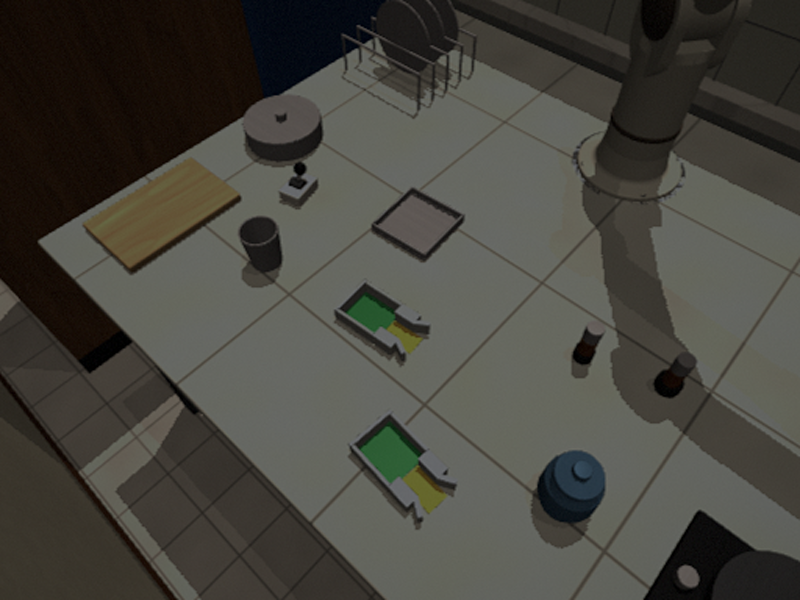

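Run:
```python
from h import *
ft=viewer.grab_frame("top");fs=viewer.grab_frame("scene")
np.savez("f0.npz",t=ft["img"],s=fs["img"])
rows=[]
for a,b in [((ft,122,228),(fs,362,198)),((ft,244,154),(fs,208,172))]:
    row=[]
    for f,u,v in(a,b):
        c=f["img"][v:v+45,u:u+80 if f is fs and u>300 else u+65][:, :65] if 0 else f["img"][v:v+60,u:u+80]
        c=np.clip(c.astype(float)*1.8,0,255).astype(np.uint8)
        row.append(cv2.resize(c[:,:,::-1],(400,300),interpolation=cv2.INTER_NEAREST))
    rows.append(np.hstack(row))
cv2.imwrite("pics/crop1.png",np.vstack(rows))
```

```text
(no output)
```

View pics/crop1.png

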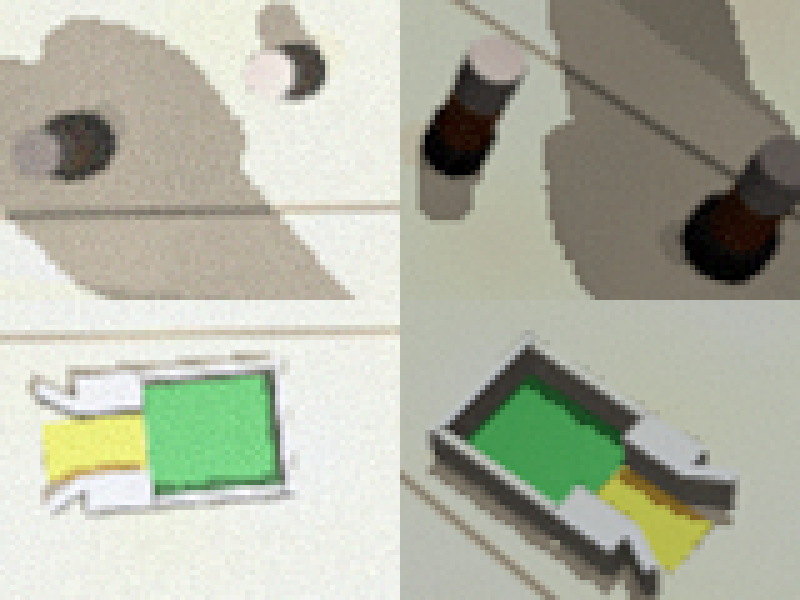

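Run:
```python
from h import *
ft=viewer.grab_frame("top");fs=viewer.grab_frame("scene")
def cam(f): 
    T=f["extrinsics"]; return T[:3,3]
def tri(a,b):
    A=[];B=[]
    for f,(u,v) in((ft,a),(fs,b)):
        d=f["extrinsics"][:3,:3]@np.linalg.solve(f["mtx"],[u,v,1.]);d/=np.linalg.norm(d)
        P=np.eye(3)-np.outer(d,d);A.append(P);B.append(P@cam(f))
    return np.linalg.lstsq(np.vstack(A),np.hstack(B),rcond=None)[0]
R=lambda x:np.round(x,1)
c=lambda x,y,u,v:(x/5+u-.5,y/5+v-.5)
for n,a,b in(("v1",c(269,74,122,228),c(497,58,362,198)),("v2",c(36,152,122,228),c(785,163,362,198))):
    print(n,"tri",R(tri(a,b)),"top88",R(ray(ft,*a,88)),"sc88",R(ray(fs,*b,88)))
print("outer corners z28 top:")
for p in((72,372),(283,357),(292,494),(85,513)): print(R(ray(ft,*c(p[0],p[1]-300,244,154),28)))
print("scene:")
for p in((530,333),(430,432)): print(R(ray(fs,*c(p[0]-400,p[1]-300,208,172),28)))
for f,z in((ft,0),(fs,0)):
    h=cv2.cvtColor(f["img"],cv2.COLOR_RGB2HSV)
    for nm,lo,hi in(("green",(45,90,40),(80,255,255)),("yel",(22,90,60),(38,255,255))):
        m=cv2.inRange(h,lo,hi)
        for k in cv2.findContours(m,0,2)[0]:
            if cv2.contourArea(k)<60: continue
            w=np.array([ray(f,*q[0],0)[:2] for q in k],np.float32)
            rc=cv2.minAreaRect(w); print(nm,R(rc[0]),R(rc[1]),R(rc[2]))
# tray: bright/dark edges skip; approx corners from 800x600 picture
for p in((455,363),(520,356),(527,421),(461,429)): print("tray",R(ray(ft,p[0]*.64-.5,p[1]*.64-.5,20)))
# dark feet
g=cv2.cvtColor(ft["img"],cv2.COLOR_RGB2HSV)[:,:,2]
m=np.zeros_like(g);m[225:272,120:195]=(g[225:272,120:195]<45)*255
for k in cv2.findContours(m,0,2)[0]:
    if cv2.contourArea(k)>20:
        (x,y),rad=cv2.minEnclosingCircle(k); print("dark",x,y,rad,cv2.boundingRect(k),R(ray(ft,x,y,15)))
```

```text
v1 tri [450.4 239.6 186.7] top88 [462.8 179.8  88. ] sc88 [333.7 320.4  88. ]
v2 tri [418.  353.6 182.4] top88 [422.6 309.6  88. ] sc88 [300.3 443.8  88. ]
outer corners z28 top:
[678.  -56.6  28. ]
[ 684.5 -183.7   28. ]
[ 601.6 -186.5   28. ]
[592.9 -62.5  28. ]
scene:
[ 601.1 -188.3   28. ]
[ 684.6 -181.5   28. ]
green [ 642.3 -140. ] [65.4 76.7] 3.6
green [804.7  58.2] [76.2 62.6] 85.1
yel [636.9 -70.2] [35.3 62.1] 6.9
yel [810.  127.4] [58.8 34.5] 89.6
yel [ 766.8 -698.8] [ 26.1 202.7] 89.6
green [797.2  55.8] [79.1 62.9] 85.1
green [ 632.9 -141.8] [56.6 76.3] 3.5
yel [805.4 127. ] [61.7 37. ] 84.5
yel [632.6 -70.9] [36.7 61.5] 2.5
yel [ 708.9 -573.6] [ 30.8 208.8] 89.3
yel [ 733.7 -640.9] [256.1  21. ] 2.9
yel [ 741.9 -688.6] [241.3  38.8] 0.2
tray [ 484.7 -150.2   20. ]
tray [ 495.2 -274.9   20. ]
tray [ 372.2 -283.4   20. ]
tray [ 360.2 -157.9   20. ]
dark 137.15516662597656 256.53448486328125 6.865769863128662 (132, 251, 13, 13) [422.  307.5  15. ]
```

```bash
cat >> h.py <<'E'
def tri(obs):
    A=[];B=[]
    for f,(u,v) in obs:
        T=f["extrinsics"];d=T[:3,:3]@np.linalg.solve(f["mtx"],[u,v,1.]);d/=np.linalg.norm(d)
        P=np.eye(3)-np.outer(d,d);A.append(P);B.append(P@T[:3,3])
    return np.linalg.lstsq(np.vstack(A),np.hstack(B),rcond=None)[0]
from scipy.spatial.transform import Rotation as Ro
def st():
    s=r.read_state();R=Ro.from_rotvec(s["tcp_rot"]).as_matrix()
    print("t",round(s["clock"],2),"tcp",np.round(s["tool_pos"],1),"F",np.round(s["ft_force"],1),"op",round(s["opening"],3),"gf",round(s["gripper_force"],1),"yaw_y",round(np.degrees(np.arctan2(R[1,1],R[0,1])),2),"z",np.round(R[:,2],3))
    return s["tool_pos"],R
def go(x,y,z,yaw):
    "units for tool-frame move: shift first (current axes), then turn so tool y is at yaw deg, z down"
    p,R=st(); print("shift units",np.round(R.T@(np.array([x,y,z])-p)/600,4))
    a=np.radians(yaw);yv=np.array([np.cos(a),np.sin(a),0]);zv=np.array([0,0,-1.]);G=np.c_[np.cross(yv,zv),yv,zv]
    print("turn units",np.round(Ro.from_matrix(R.T@G).as_rotvec()/np.pi,4))
E
python3 - <<'E'
from h import *
ft=viewer.grab_frame("top");fs=viewer.grab_frame("scene")
R=lambda x:np.round(x,1)
c=lambda x,y,u,v:(x/5+u-.5,y/5+v-.5)
for n,a,b in(("v1",c(269,74,122,228),c(97,58,362,198)),("v2",c(36,152,122,228),c(385,163,362,198))):
    print(n,"tri",R(tri(((ft,a),(fs,b)))),"top88",R(ray(ft,*a,88)),"sc88",R(ray(fs,*b,88)))
go(463,181,140,3.5)
E
```

```text
v1 tri [463.1 178.9  90.6] top88 [462.8 179.8  88. ] sc88 [461.4 178.1  88. ]
v2 tri [423.  308.4  88.9] top88 [422.6 309.6  88. ] sc88 [422.8 307.6  88. ]
t 0.4 tcp [250.  599.9 231.2] F [ 0.4  0.  -0.1] op 0.999 gf 0.0 yaw_y 67.38 z [-0. -0. -1.]
shift units [-0.5963 -0.5079  0.152 ]
turn units [-1.000e-04  0.000e+00  3.549e-01]
```

jog_arm(
  steps=[
    [[1,-0.074,-0.064,0,0,0,0],[1,-0.074,-0.064,0,0,0,0],[1,-0.074,-0.064,0,0,0,0],[1,-0.074,-0.064,0,0,0,0],[1,-0.074,-0.064,0,0,0,0],[1,-0.074,-0.064,0,0,0,0],[1,-0.074,-0.064,0,0,0,0],[1,-0.074,-0.064,0,0,0,0]],
  ],
)

```text
clock: 1.4
tool_pos: [460.5, 178.2, 231.7]
tcp_rot: [0.616, 3.08, 0.001]
ft_force: [0.6, 1.1, -0.0]
opening: 0.999
gripper_force: 0.0
```

jog_arm(
  steps=[
    [[1,0,0,0,0,0,0.0592],[1,0,0,0,0,0,0.0592],[1,0,0,0,0,0,0.0592],[1,0,0,0,0,0,0.0592],[1,0,0,0,0,0,0.0592],[1,0,0,0,0,0,0.0592],[1,0,0,0,0,0,0],[1,0,0,0,0,0,0]],
  ],
)

```text
clock: 2.4
tool_pos: [459.7, 180.0, 231.4]
tcp_rot: [-2.149, -2.291, -0.0]
ft_force: [1.2, 0.6, -0.7]
opening: 1.0
gripper_force: 0.0
```

```bash
python3 -c "
from h import *
go(462.5,179,52,3.5)"
```

```text
t 2.4 tcp [459.7 180.  231.4] F [ 1.2  0.6 -0.7] op 1.0 gf 0.0 yaw_y 3.66 z [ 0.  0. -1.]
shift units [-0.0019  0.0046  0.2989]
turn units [ 0.     -0.      0.0009]
```

jog_arm(
  steps=[
    [[1,-0.0019,0.0046,0.08,0,0,0],[1,0,0,0.08,0,0,0],[1,0,0,0.07,0,0,0],[1,0,0,0.04,0,0,0],[1,0,0,0.029,0,0,0],[1,0,0,0,0,0,0]],
  ],
)

```text
clock: 3.15
tool_pos: [461.4, 178.5, 50.7]
tcp_rot: [-2.15, -2.288, 0.004]
ft_force: [-0.1, -0.8, 0.6]
opening: 1.002
gripper_force: 0.0
```

Run:
```python
from h import *
st()
o=[]
for n in("top","scene"):
    f=viewer.grab_frame(n);u,v=proj(f,[462,179,60]).astype(int)
    u0,v0=max(u-32,0),max(v-30,0)
    o.append(cv2.resize(np.clip(f["img"][v0:v0+60,u0:u0+64,::-1]*1.5,0,255).astype(np.uint8),(400,375),interpolation=cv2.INTER_CUBIC))
cv2.imwrite("pics/g1.png",np.hstack(o))
```

```text
t 3.15 tcp [461.4 178.5  50.7] F [-0.1 -0.8  0.6] op 1.002 gf 0.0 yaw_y 3.56 z [-0.003 -0.001 -1.   ]
```

View pics/g1.png

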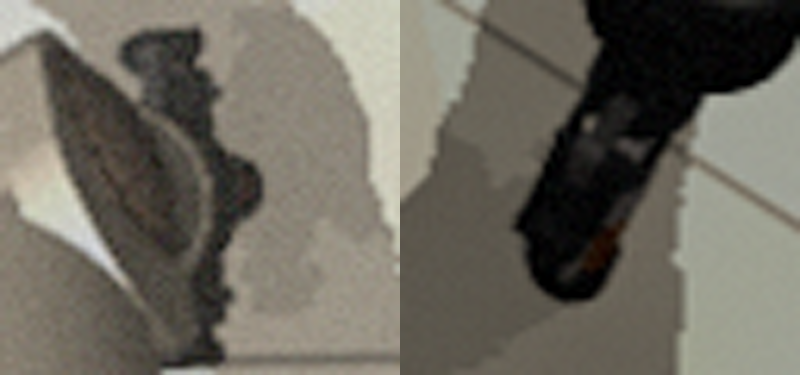

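The vial foot shows between the two fingers in both views (left half around (235,190), right half around (580,250)), so the fingers straddle it. Closing.

jog_arm(
  steps=[
    [[-1,0,0,0,0,0,0],[-1,0,0,0,0,0,0],[-1,0,0,0,0,0,0],[-1,0,0,0,0,0,0],[-1,0,0,0,0,0,0],[-1,0,0,0,0,0,0],[-1,0,0,0,0,0,0],[-1,0,0,0,0,0,0]],
  ],
)

```text
clock: 4.25
tool_pos: [463.0, 179.0, 52.5]
tcp_rot: [2.153, 2.287, 0.001]
ft_force: [-0.5, -0.9, 5.4]
opening: 0.307
gripper_force: 58.7
```

jog_arm(
  steps=[
    [[-1,0,0,-0.02,0,0,0],[-1,0,0,-0.03,0,0,0],[-1,0,0,-0.05,0,0,0],[-1,0,0,0,0,0,0]],
  ],
)

```text
clock: 4.75
tool_pos: [464.2, 179.6, 114.3]
tcp_rot: [2.152, 2.286, 0.007]
ft_force: [-0.3, 0.2, -0.9]
opening: 0.315
gripper_force: 59.1
```

```bash
python3 -c "
from h import *
print('mouth approach: y_g=+85')
go(636.7-.061*85,-81.2+.998*85,112,3.5)"
```

```text
mouth approach: y_g=+85
t 4.75 tcp [464.2 179.6 114.3] F [-0.3  0.2 -0.9] op 0.315 gf 59.1 yaw_y 3.44 z [ 0.004  0.002 -1.   ]
shift units [-0.3095  0.2607  0.0045]
turn units [ 0.0014 -0.0005 -0.0003]
```

jog_arm(
  steps=[
    [[-1,-0.02,0.0166,0,0,0,0],[-1,-0.05,0.042,0,0,0,0],[-1,-0.06,0.05,0,0,0,0],[-1,-0.06,0.05,0,0,0,0],[-1,-0.06,0.05,0,0,0,0],[-1,-0.04,0.035,0,0,0,0],[-1,-0.0195,0.0171,0,0,0,0],[-1,0,0,0,0,0,0]],
  ],
)

```text
clock: 5.75
tool_pos: [629.5, 1.6, 110.8]
tcp_rot: [-2.155, -2.284, 0.002]
ft_force: [0.2, 0.5, -1.2]
opening: 0.312
gripper_force: 59.1
```

jog_arm(
  steps=[
    [[-1,0,0,0.03,0,0,0],[-1,0,0,0.03,0,0,0],[-1,0,0,0.02,0,0,0],[-1,0,0,0.01,0,0,0],[-1,0,0,0.008,0,0,0],[-1,0,0,0,0,0,0]],
  ],
)

```text
clock: 6.5
tool_pos: [630.1, 2.9, 53.2]
tcp_rot: [2.153, 2.287, 0.001]
ft_force: [0.3, -0.1, -1.6]
opening: 0.313
gripper_force: 59.2
```

Run:
```python
from h import *
for i in range(4): st(); f=viewer.grab_frame("scene")
go(634.1,-37.2,52.5,3.5)
o=[]
for n in("top","scene"):
    f=viewer.grab_frame(n);u,v=proj(f,[636,-45,20]).astype(int)
    print(n,u-32,v-30)
    u0,v0=max(u-32,0),max(v-30,0)
    o.append(cv2.resize(np.clip(f["img"][v0:v0+60,u0:u0+64,::-1]*1.5,0,255).astype(np.uint8),(400,375),interpolation=cv2.INTER_CUBIC))
cv2.imwrite("pics/g2.png",np.hstack(o))
```

```text
t 6.5 tcp [630.1   2.9  53.2] F [ 0.3 -0.1 -1.6] op 0.313 gf 59.2 yaw_y 3.45 z [ 0.001  0.    -1.   ]
t 6.55 tcp [630.2   2.9  53.4] F [ 0.6 -0.3 -0.4] op 0.316 gf 59.2 yaw_y 3.44 z [ 0.001  0.    -1.   ]
t 6.6 tcp [630.2   2.9  53.5] F [-0.8  0.2 -1. ] op 0.309 gf 59.2 yaw_y 3.44 z [ 0.001  0.    -1.   ]
t 6.65 tcp [630.1   2.8  53.5] F [ 0.6  0.6 -0.5] op 0.309 gf 59.2 yaw_y 3.44 z [ 0.001  0.    -1.   ]
t 6.7 tcp [630.1   2.9  53.5] F [ 0.1  0.7 -1.6] op 0.309 gf 59.2 yaw_y 3.44 z [ 0.001  0.    -1.   ]
shift units [-0.0671  0.0027  0.0016]
turn units [ 0.0002 -0.     -0.0003]
top 222 152
scene 231 187
```

View pics/g2.png

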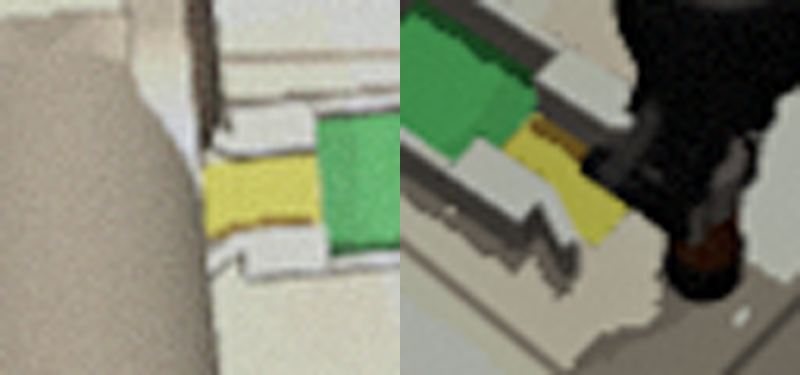

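Run:
```python
from h import *
f=viewer.grab_frame("top"); im=np.mean([viewer.grab_frame("top")["img"].astype(float) for _ in range(4)],0)
sat=im[:,:,:2].mean(2)-im[:,:,2]   # yellow-ness
C=[]
for u in range(260,272):
    p=sat[172:194,u]; h=p.max()*.5; k=np.where(p>h)[0]; a,b=k[0],k[-1]
    lo=a-(p[a]-h)/(p[a]-p[a-1]); hi=b+(p[b]-h)/(p[b]-p[b+1])
    A=ray(f,u,172+lo,0);B=ray(f,u,172+hi,28)
    C.append((*A[:2],*B[:2])); 
C=np.array(C);print(np.round(C,1))
mid=(C[:,:2]+C[:,2:])/2; print(np.polyfit(C[:,1],C[:,0],1),np.polyfit(C[:,3],C[:,2],1))
# foot in scene
fs=viewer.grab_frame("scene");g=fs["img"].max(2)
pts=[proj(fs,[630.1+17*np.cos(t),2.9+17*np.sin(t),0]) for t in np.linspace(0,6.28,60)]
print("pred foot base u",np.min(pts,0).round(1),np.max(pts,0).round(1))
m=(g<32); 
for v in range(225,240): 
    k=np.where(m[v,265:360])[0]+265; print(v,(k.min(),k.max()) if len(k) else None,end=" ")
```

```text
[[653.3 -62.6 616.5 -61.5]
 [654.  -65.7 616.8 -64.5]
 [654.2 -68.8 617.8 -67.5]
 [654.7 -71.8 618.2 -70.5]
 [654.9 -74.9 618.3 -73.5]
 [654.8 -78.  618.7 -76.5]
 [655.  -81.1 618.7 -79.5]
 [655.1 -84.1 618.6 -82.5]
 [655.6 -87.2 618.8 -85.5]
 [655.9 -90.3 618.8 -88.5]
 [655.8 -93.4 619.  -91.5]
 [656.5 -96.4 619.2 -94.5]]
[-7.82597872e-02  6.48738839e+02] [-7.12718291e-02  6.12714336e+02]
pred foot base u [272.3 224.5] [285.4 235.9]
225 (np.int64(274), np.int64(285)) 226 (np.int64(274), np.int64(285)) 227 (np.int64(274), np.int64(285)) 228 (np.int64(274), np.int64(285)) 229 (np.int64(273), np.int64(285)) 230 (np.int64(273), np.int64(284)) 231 (np.int64(274), np.int64(284)) 232 (np.int64(274), np.int64(284)) 233 (np.int64(275), np.int64(283)) 234 (np.int64(276), np.int64(282)) 235 None 236 None 237 None 238 None 239 None
```

jog_arm(
  steps=[
    [[-1,-0.02,0.0024,0.002,0,0,0],[-1,-0.025,0,0,0,0,0],[-1,-0.02,0,0,0,0,0],[-1,-0.01,0,0,0,0,0],[-1,-0.005,0,0,0,0,0],[-1,0,0,0,0,0,0]],
  ],
)

```text
clock: 7.85
tool_pos: [635.1, -45.5, 52.6]
tcp_rot: [2.153, 2.286, 0.002]
ft_force: [0.1, 2.8, 6.2]
opening: 0.312
gripper_force: 60.7
```

```bash
python3 -c "
from h import *
for i in range(3): p,R=st(); viewer.grab_frame('top')
print('line x at y',636.8-.064*(p[1]+81))"
```

```text
t 7.85 tcp [635.1 -45.5  52.6] F [0.1 2.8 6.2] op 0.312 gf 60.7 yaw_y 3.41 z [ 0.002  0.    -1.   ]
t 7.9 tcp [635.1 -45.5  52.6] F [-0.3  2.6  4.4] op 0.316 gf 60.7 yaw_y 3.42 z [ 0.002  0.    -1.   ]
t 7.95 tcp [635.2 -45.5  52.7] F [-0.4  1.5  6. ] op 0.312 gf 60.7 yaw_y 3.42 z [ 0.002 -0.    -1.   ]
line x at y 634.5270058868094
```

jog_arm(
  steps=[
    [[-1,-0.005,-0.001,-0.0007,0,0,0],[-1,-0.005,0,0,0,0,0],[-1,-0.005,0,0,0,0,0],[-1,0,0,0,0,0,0]],
  ],
)

```text
clock: 8.5
tool_pos: [634.5, -54.3, 52.7]
tcp_rot: [2.154, 2.286, 0.001]
ft_force: [0.4, 2.4, 5.8]
opening: 0.314
gripper_force: 60.7
```

```bash
python3 -c "
from h import *
for i in range(3): p,R=st(); viewer.grab_frame('top')
print('line x at y',636.8-.064*(p[1]+81))"
```

```text
t 8.5 tcp [634.5 -54.3  52.7] F [0.4 2.4 5.8] op 0.314 gf 60.7 yaw_y 3.41 z [ 0.001  0.    -1.   ]
t 8.55 tcp [634.5 -54.3  52.6] F [0.9 2.4 5.2] op 0.308 gf 60.7 yaw_y 3.43 z [ 0.001  0.    -1.   ]
t 8.6 tcp [634.6 -54.3  52.7] F [-0.4  3.1  5.2] op 0.308 gf 60.7 yaw_y 3.43 z [ 0.001  0.    -1.   ]
line x at y 635.0906389892534
```

jog_arm(
  steps=[
    [[-1,-0.005,0.001,0,0,0,0],[-1,-0.006,0,0,0,0,0],[-1,-0.006,0,0,0,0,0],[-1,0,0,0,0,0,0]],
  ],
)

```text
clock: 9.15
tool_pos: [635.6, -64.6, 52.7]
tcp_rot: [2.154, 2.286, 0.001]
ft_force: [-0.3, 2.5, 5.3]
opening: 0.313
gripper_force: 60.8
```

jog_arm(
  steps=[
    [[-1,-0.006,0.0003,0,0,0,0],[-1,-0.006,0,0,0,0,0],[-1,-0.006,0,0,0,0,0],[-1,0,0,0,0,0,0]],
  ],
)

```text
clock: 9.65
tool_pos: [636.5, -75.1, 52.7]
tcp_rot: [2.154, 2.287, 0.001]
ft_force: [0.3, 3.6, 4.8]
opening: 0.313
gripper_force: 60.8
```

jog_arm(
  steps=[
    [[-1,-0.01,0.0001,0,0,0,0],[-1,-0.01,0,0,0,0,0],[-1,-0.01,0,0,0,0,0],[-1,0,0,0,0,0,0]],
  ],
)

```text
clock: 10.15
tool_pos: [637.7, -93.7, 52.7]
tcp_rot: [2.154, 2.286, 0.001]
ft_force: [0.5, 2.6, 3.9]
opening: 0.31
gripper_force: 60.8
```

jog_arm(
  steps=[
    [[-1,-0.01,0.0001,0,0,0,0],[-1,-0.01,0,0,0,0,0],[-1,-0.015,0,0,0,0,0],[-1,-0.015,0,0,0,0,0],[-1,-0.015,0,0,0,0,0],[-1,-0.015,0,0,0,0,0],[-1,0,0,0,0,0,0]],
  ],
)

```text
clock: 11.02
tool_pos: [640.4, -141.8, 52.7]
tcp_rot: [2.154, 2.285, 0.0]
ft_force: [0.5, 3.0, 5.9]
opening: 0.31
gripper_force: 61.0
```

jog_arm(
  steps=[
    [[0.2,0,0,0,0,0,0],[0.2,0,0,0,0,0,0],[0.6,0,0,0,0,0,0],[0.6,0,0,0,0,0,0],[1,0,0,0,0,0,0],[1,0,0,0,0,0,0]],
  ],
)

```text
clock: 11.78
tool_pos: [640.2, -140.7, 52.3]
tcp_rot: [2.154, 2.287, -0.0]
ft_force: [0.2, -0.4, -0.2]
opening: 1.0
gripper_force: 0.0
```

jog_arm(
  steps=[
    [[1,0,0,-0.02,0,0,0],[1,0,0,-0.05,0,0,0],[1,0,0,-0.1,0,0,0],[1,0,0,-0.1,0,0,0],[1,0,0,0,0,0,0]],
  ],
)

```text
clock: 12.4
tool_pos: [644.5, -141.6, 222.3]
tcp_rot: [2.146, 2.279, 0.011]
ft_force: [0.5, 0.6, 0.1]
opening: 1.002
gripper_force: 0.0
```

```bash
python3 -c "
from h import *
go(422.8,308.5,215,3.5)"
```

```text
t 12.4 tcp [ 644.5 -141.6  222.3] F [0.5 0.6 0.1] op 1.002 gf 0.0 yaw_y 3.44 z [ 0.013 -0.002 -1.   ]
shift units [ 0.7709 -0.324   0.0055]
turn units [ 0.004   0.001  -0.0003]
```

jog_arm(
  steps=[
    [[1,0.05,-0.021,0,0,0,0],[1,0.085,-0.036,0,0,0,0],[1,0.09,-0.038,0,0,0,0],[1,0.09,-0.038,0,0,0,0],[1,0.09,-0.038,0,0,0,0],[1,0.09,-0.038,0,0,0,0],[1,0.09,-0.038,0,0,0,0],[1,0.09,-0.038,0,0,0,0]],
  ],
)

```text
clock: 13.4
tool_pos: [444.1, 254.7, 214.6]
tcp_rot: [2.154, 2.287, 0.001]
ft_force: [1.1, 0.7, -0.7]
opening: 1.003
gripper_force: 0.0
```

jog_arm(
  steps=[
    [[1,0.06,-0.025,0,0,0,0],[1,0.036,-0.014,0,0,0,0],[1,0,0,0,0,0,0],[1,0,0,0,0,0,0]],
  ],
)

```text
clock: 13.9
tool_pos: [418.9, 308.0, 214.2]
tcp_rot: [2.154, 2.285, -0.001]
ft_force: [0.4, -0.3, 0.3]
opening: 1.003
gripper_force: 0.0
```

Run:
```python
from h import *
go(422.8,308.5,52,3.5)
o=[]
for n in("top","scene"):
    f=viewer.grab_frame(n);u,v=proj(f,[630,-100,20]).astype(int)
    u0,v0=max(u-40,0),max(v-37,0)
    o.append(cv2.resize(np.clip(f["img"][v0:v0+75,u0:u0+80,::-1]*1.5,0,255).astype(np.uint8),(400,375),interpolation=cv2.INTER_CUBIC))
cv2.imwrite("pics/g3.png",np.hstack(o))
```

```text
t 13.9 tcp [418.9 308.  214.2] F [ 0.4 -0.3  0.3] op 1.003 gf 0.0 yaw_y 3.38 z [ 0.    -0.001 -1.   ]
shift units [0.0006 0.0066 0.2703]
turn units [ 0.      0.0003 -0.0007]
```

View pics/g3.png

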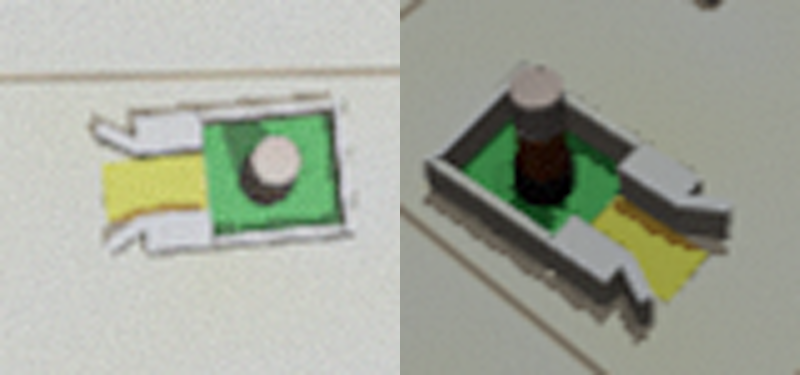

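The first vial stands upright in the middle of the green pen (left half about (268,170), right half about (543,150)), clear of the throat. Now the second.

jog_arm(
  steps=[
    [[1,0.0006,0.0066,0.07,0,0,0],[1,0,0,0.08,0,0,0],[1,0,0,0.06,0,0,0],[1,0,0,0.035,0,0,0],[1,0,0,0.025,0,0,0],[1,0,0,0,0,0,0]],
  ],
)

```text
clock: 14.75
tool_pos: [422.2, 308.9, 51.5]
tcp_rot: [-2.155, -2.286, 0.003]
ft_force: [0.4, 0.6, -0.3]
opening: 1.001
gripper_force: 0.0
```

jog_arm(
  steps=[
    [[-1,0,0,0,0,0,0],[-1,0,0,0,0,0,0],[-1,0,0,0,0,0,0],[-1,0,0,0,0,0,0],[-1,0,0,0,0,0,0],[-1,0,0,0,0,0,0],[-1,0,0,0,0,0,0]],
  ],
)

```text
clock: 15.62
tool_pos: [422.6, 310.3, 53.1]
tcp_rot: [2.153, 2.287, 0.002]
ft_force: [-1.1, -0.6, 6.0]
opening: 0.313
gripper_force: 58.6
```

jog_arm(
  steps=[
    [[-1,0,0,-0.02,0,0,0],[-1,0,0,-0.03,0,0,0],[-1,0,0,-0.05,0,0,0],[-1,0,0,0,0,0,0]],
  ],
)

```text
clock: 16.12
tool_pos: [424.2, 311.4, 115.6]
tcp_rot: [2.153, 2.286, 0.009]
ft_force: [0.1, 0.5, -1.7]
opening: 0.313
gripper_force: 59.0
```

```bash
python3 -c "
from h import *
go(636.8-.064*90,-81+90,112,3.6)"
```

```text
t 16.12 tcp [424.2 311.4 115.6] F [ 0.1  0.5 -1.7] op 0.313 gf 59.0 yaw_y 3.44 z [ 0.005  0.004 -1.   ]
shift units [-0.5239  0.3138  0.0058]
turn units [ 0.0016 -0.001  -0.0009]
```

jog_arm(
  steps=[
    [[-1,-0.04,0.024,0,0,0,0],[-1,-0.075,0.045,0,0,0,0],[-1,-0.08,0.048,0,0,0,0],[-1,-0.08,0.048,0,0,0,0],[-1,-0.08,0.048,0,0,0,0],[-1,-0.08,0.048,0,0,0,0],[-1,-0.059,0.0355,0,0,0,0],[-1,-0.03,0.0175,0,0,0,0]],
  ],
)

```text
clock: 17.12
tool_pos: [629.8, 4.3, 111.9]
tcp_rot: [2.157, 2.283, -0.002]
ft_force: [0.6, 0.2, -1.6]
opening: 0.313
gripper_force: 59.1
```

jog_arm(
  steps=[
    [[-1,0,0,0,0,0,0],[-1,0,0,0.03,0,0,0],[-1,0,0,0.03,0,0,0],[-1,0,0,0.02,0,0,0],[-1,0,0,0.015,0,0,0],[-1,0,0,0.006,0,0,0],[-1,0,0,0,0,0,0]],
  ],
)

```text
clock: 18.0
tool_pos: [628.7, 8.0, 53.2]
tcp_rot: [-2.153, -2.287, 0.001]
ft_force: [-5.5, -0.1, 11.9]
opening: 0.31
gripper_force: 60.9
```

```bash
python3 -c "
from h import *
go(636.8-.064*55,-81+55,52.7,3.6)"
```

```text
t 18.0 tcp [628.7   8.   53.2] F [-5.5 -0.1 11.9] op 0.31 gf 60.9 yaw_y 3.47 z [-0.001  0.    -1.   ]
shift units [-0.057   0.0041  0.0008]
turn units [-0.0004 -0.     -0.0007]
```

jog_arm(
  steps=[
    [[-1,-0.01,0.0041,-0.0015,0,0,0],[-1,-0.02,0,0,0,0,0],[-1,-0.018,0,0,0,0,0],[-1,-0.009,0,0,0,0,0],[-1,0,0,0,0,0,0],[-1,0,0,0,0,0,0]],
  ],
)

```text
clock: 18.75
tool_pos: [634.8, -27.4, 53.2]
tcp_rot: [2.153, 2.285, 0.001]
ft_force: [1.3, 0.8, 5.3]
opening: 0.312
gripper_force: 60.0
```

```bash
python3 -c "
from h import *
go(636.8-.064*35,-81+35,52.7,3.6)"
```

```text
t 18.75 tcp [634.8 -27.4  53.2] F [1.3 0.8 5.3] op 0.312 gf 60.0 yaw_y 3.42 z [ 0.002 -0.001 -1.   ]
shift units [-0.0308 -0.0023  0.0008]
turn units [ 0.0007  0.0003 -0.001 ]
```

jog_arm(
  steps=[
    [[-1,-0.008,-0.0023,0,0,0,0],[-1,-0.01,0,0,0,0,0],[-1,-0.006,0,0,0,0,0],[-1,-0.003,0,0,0,0,0],[-1,0,0,0,0,0,0]],
  ],
)

```text
clock: 19.38
tool_pos: [634.1, -41.0, 53.4]
tcp_rot: [-2.152, -2.288, -0.004]
ft_force: [-0.4, 5.1, 8.2]
opening: 0.309
gripper_force: 60.3
```

jog_arm(
  steps=[
    [[-1,-0.003,0,0,0,0,0],[-1,-0.003,0,0,0,0,0],[-1,0,0,0,0,0,0]],
  ],
)

```text
clock: 19.75
tool_pos: [634.2, -44.0, 53.4]
tcp_rot: [-2.151, -2.288, -0.004]
ft_force: [-0.5, 5.5, 8.4]
opening: 0.308
gripper_force: 60.4
```

jog_arm(
  steps=[
    [[-1,-0.003,0,0,0,0,0],[-1,-0.002,0,0,0,0,0],[-1,0,0,0,0,0,0]],
  ],
)

```text
clock: 20.12
tool_pos: [634.4, -46.8, 53.4]
tcp_rot: [-2.151, -2.288, -0.004]
ft_force: [-0.3, 7.4, 8.8]
opening: 0.311
gripper_force: 60.4
```

jog_arm(
  steps=[
    [[-1,-0.002,0,0,0,0,0],[-1,0,0,0,0,0,0]],
  ],
)

```text
clock: 20.38
tool_pos: [634.4, -48.2, 53.4]
tcp_rot: [-2.151, -2.288, -0.004]
ft_force: [-1.8, 6.1, 7.9]
opening: 0.312
gripper_force: 60.4
```

jog_arm(
  steps=[
    [[-1,-0.002,0.0003,0,0,0,0],[-1,0,0,0,0,0,0]],
  ],
)

```text
clock: 20.62
tool_pos: [634.5, -48.5, 53.4]
tcp_rot: [-2.15, -2.288, -0.004]
ft_force: [-2.2, 6.9, 9.8]
opening: 0.314
gripper_force: 60.6
```

jog_arm(
  steps=[
    [[-1,-0.002,0.0003,0,0,0,0],[-1,0,0,0,0,0,0]],
  ],
)

```text
clock: 20.88
tool_pos: [634.7, -50.1, 53.4]
tcp_rot: [-2.151, -2.288, -0.004]
ft_force: [-2.1, 6.5, 9.2]
opening: 0.311
gripper_force: 60.6
```

jog_arm(
  steps=[
    [[-1,-0.002,0,0,0,0,0],[-1,0,0,0,0,0,0]],
  ],
)

```text
clock: 21.12
tool_pos: [634.8, -51.5, 53.4]
tcp_rot: [-2.151, -2.288, -0.004]
ft_force: [-1.5, 6.1, 9.6]
opening: 0.313
gripper_force: 60.5
```

jog_arm(
  steps=[
    [[-1,-0.002,0,0,0,0,0],[-1,0,0,0,0,0,0]],
  ],
)

```text
clock: 21.38
tool_pos: [634.9, -52.9, 53.4]
tcp_rot: [-2.151, -2.288, -0.003]
ft_force: [-1.2, 5.5, 8.4]
opening: 0.309
gripper_force: 60.5
```

jog_arm(
  steps=[
    [[-1,-0.002,0.0002,0,0,0,0],[-1,0,0,0,0,0,0]],
  ],
)

```text
clock: 21.62
tool_pos: [634.9, -53.1, 53.5]
tcp_rot: [-2.15, -2.288, -0.004]
ft_force: [-2.3, 7.4, 10.2]
opening: 0.314
gripper_force: 60.6
```

Run:
```python
from h import *
st()
f=viewer.grab_frame("scene");u,v=proj(f,[636,-55,20]).astype(int);print(u-30,v-25)
cv2.imwrite("pics/g4.png",cv2.resize(np.clip(f["img"][v-25:v+25,u-30:u+30,::-1]*2.,0,255).astype(np.uint8),(600,500),interpolation=cv2.INTER_CUBIC))
for y in(-54,-49,-44): 
    pts=[proj(f,[636.8-.064*(y+81)+20.5*np.cos(t),y+20.5*np.sin(t),0]) for t in np.linspace(0,6.28,60)]; print(y,np.min(pts,0).round(1),np.max(pts,0).round(1))
```

```text
t 21.62 tcp [634.9 -53.1  53.5] F [-2.3  7.4 10.2] op 0.314 gf 60.6 yaw_y 3.56 z [ 0.     0.003 -1.   ]
230 189
-54 [253.6 212.3] [269.  225.5]
-49 [255.  213.3] [270.5 226.5]
-44 [256.5 214.3] [272.  227.6]
```

View pics/g4.png

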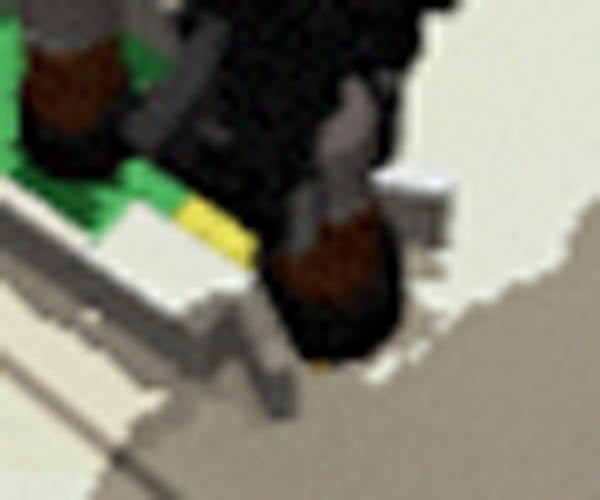

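jog_arm(
  steps=[
    [[-1,-0.002,0,-0.001,0,0,0],[-1,0,0,0,0,0,0]],
  ],
)

```text
clock: 21.92
tool_pos: [635.0, -53.9, 53.5]
tcp_rot: [-2.15, -2.288, -0.005]
ft_force: [-0.9, 8.1, 5.9]
opening: 0.311
gripper_force: 59.9
```

jog_arm(
  steps=[
    [[-1,-0.002,0,0,0,0,0],[-1,0,0,0,0,0,0]],
  ],
)

```text
clock: 22.18
tool_pos: [635.1, -54.2, 53.5]
tcp_rot: [-2.148, -2.288, -0.006]
ft_force: [-0.8, 9.3, 7.5]
opening: 0.31
gripper_force: 60.0
```

jog_arm(
  steps=[
    [[-1,-0.002,0,0,0,0,0],[-1,0,0,0,0,0,0]],
  ],
)

```text
clock: 22.42
tool_pos: [635.1, -54.4, 53.6]
tcp_rot: [-2.147, -2.288, -0.007]
ft_force: [-0.5, 11.0, 6.1]
opening: 0.309
gripper_force: 60.0
```

The force climbs while the vial stays put, so it has jammed. I'll draw it back without forcing it.

jog_arm(
  steps=[
    [[-1,0.005,0,0,0,0,0],[-1,0.01,0,0,0,0,0],[-1,0.03,0,0,0,0,0],[-1,0.04,0,0,0,0,0],[-1,0.03,0,0,0,0,0],[-1,0,0,0,0,0,0]],
  ],
)

```text
clock: 23.18
tool_pos: [630.3, 12.0, 53.3]
tcp_rot: [-2.149, -2.29, -0.001]
ft_force: [-1.0, 3.1, 6.6]
opening: 0.311
gripper_force: 60.2
```

jog_arm(
  steps=[
    [[-1,0,0,-0.02,0,0,0],[-1,0,0,-0.04,0,0,0],[-1,0,0,-0.04,0,0,0],[-1,0,0,0,0,0,0]],
  ],
)

```text
clock: 23.68
tool_pos: [632.0, 8.1, 115.1]
tcp_rot: [2.153, 2.284, 0.004]
ft_force: [-0.2, -0.0, -1.3]
opening: 0.314
gripper_force: 59.6
```

```bash
python3 -c "
from h import *
go(428,0,113,3.6)
go(428,-216.5,113,3.6)"
```

```text
t 23.68 tcp [632.    8.1 115.1] F [-0.2 -0.  -1.3] op 0.314 gf 59.6 yaw_y 3.38 z [ 0.003 -0.    -1.   ]
shift units [ 0.0067 -0.3403  0.0024]
turn units [ 0.0011  0.0001 -0.0012]
t 23.68 tcp [632.    8.1 115.1] F [-0.2 -0.  -1.3] op 0.314 gf 59.6 yaw_y 3.38 z [ 0.003 -0.    -1.   ]
shift units [-0.3535 -0.3616  0.0024]
turn units [ 0.0011  0.0001 -0.0012]
```

jog_arm(
  steps=[
    [[-1,0,-0.03,0,0,0,0],[-1,0,-0.06,0,0,0,0],[-1,0,-0.07,0,0,0,0],[-1,0,-0.07,0,0,0,0],[-1,0,-0.06,0,0,0,0],[-1,0,-0.05,0,0,0,0],[-1,-0.03,0,0,0,0,0],[-1,-0.05,0,0,0,0,0]],
  ],
)

```text
clock: 24.68
tool_pos: [428.7, -51.3, 112.5]
tcp_rot: [-2.15, -2.288, 0.001]
ft_force: [1.1, 0.2, -0.5]
opening: 0.312
gripper_force: 59.5
```

jog_arm(
  steps=[
    [[-1,-0.06,-0.005,0,0,0,0],[-1,-0.06,-0.006,0,0,0,0],[-1,-0.06,-0.006,0,0,0,0],[-1,-0.05,-0.004,0,0,0,0],[-1,-0.03,0,0,0,0,0],[-1,-0.0135,0,0,0,0,0],[-1,0,0,0,0,0,0],[-1,0,0,0,0,0,0]],
  ],
)

```text
clock: 25.68
tool_pos: [427.3, -214.7, 113.0]
tcp_rot: [-2.151, -2.288, -0.0]
ft_force: [0.0, 0.5, -1.0]
opening: 0.31
gripper_force: 59.5
```

```bash
python3 -c "
from h import *
go(428,-216.5,58,3.5)"
```

```text
t 25.68 tcp [ 427.3 -214.7  113. ] F [ 0.   0.5 -1. ] op 0.31 gf 59.5 yaw_y 3.54 z [-0.     0.001 -1.   ]
shift units [-0.0032  0.001   0.0917]
turn units [-0.0001 -0.0003  0.0002]
```

jog_arm(
  steps=[
    [[-1,-0.003,0.001,0.03,0,0,0],[-1,0,0,0.03,0,0,0],[-1,0,0,0.02,0,0,0],[-1,0,0,0.011,0,0,0],[-1,0,0,0.002,0,0,0],[-1,0,0,0,0,0,0]],
  ],
)

```text
clock: 26.42
tool_pos: [428.3, -217.8, 57.7]
tcp_rot: [2.153, 2.287, 0.0]
ft_force: [-0.4, -0.1, -2.4]
opening: 0.314
gripper_force: 59.8
```

jog_arm(
  steps=[
    [[-1,0,0,0.001,0,0,0],[-1,0,0,0.001,0,0,0],[-1,0,0,0,0,0,0]],
  ],
)

```text
clock: 26.8
tool_pos: [428.6, -218.0, 57.2]
tcp_rot: [2.153, 2.286, 0.001]
ft_force: [-2.1, 0.2, 6.5]
opening: 0.314
gripper_force: 60.4
```

Foot on the tray floor; release, rise, and look.

jog_arm(
  steps=[
    [[0.2,0,0,0,0,0,0],[0.2,0,0,0,0,0,0],[0.6,0,0,0,0,0,0],[0.6,0,0,0,0,0,0],[1,0,0,0,0,0,0],[1,0,0,0,0,0,0]],
  ],
)

```text
clock: 27.55
tool_pos: [428.0, -217.8, 56.2]
tcp_rot: [-2.154, -2.287, -0.0]
ft_force: [0.3, -0.3, 0.2]
opening: 0.999
gripper_force: 0.0
```

jog_arm(
  steps=[
    [[1,0,0,-0.02,0,0,0],[1,0,0,-0.05,0,0,0],[1,0,0,-0.08,0,0,0],[1,0,0,-0.08,0,0,0],[1,0.08,0,0,0,0,0],[1,0.09,0,0,0,0,0],[1,0.09,0,0,0,0,0],[1,0.08,0,0,0,0,0]],
  ],
)

```text
clock: 28.55
tool_pos: [415.6, -12.3, 195.3]
tcp_rot: [2.152, 2.287, 0.001]
ft_force: [1.7, 0.6, -0.0]
opening: 1.002
gripper_force: 0.0
```

jog_arm(
  steps=[
    [[1,0.08,0,0,0,0,0],[1,0.05,0,0,0,0,0],[1,0,0,0,0,0,0],[1,0,0,0,0,0,0]],
  ],
)

```text
clock: 29.05
tool_pos: [411.1, 63.0, 194.6]
tcp_rot: [2.154, 2.286, -0.0]
ft_force: [0.0, -0.6, -0.3]
opening: 0.999
gripper_force: 0.0
```

Run:
```python
from h import *
st()
o=[]
for n in("top","scene"):
    f=viewer.grab_frame(n);o.append(np.clip(f["img"][:,:,::-1]*1.5,0,255).astype(np.uint8)[90:340,180:430] if n=="top" else np.clip(f["img"][:,:,::-1]*1.5,0,255).astype(np.uint8)[70:320,150:400])
cv2.imwrite("pics/end.png",cv2.resize(np.hstack(o),(800,400),interpolation=cv2.INTER_CUBIC))
```

```text
t 29.05 tcp [411.1  63.  194.6] F [ 0.  -0.6 -0.3] op 0.999 gf 0.0 yaw_y 3.43 z [ 0.    -0.001 -1.   ]
```

View pics/end.png

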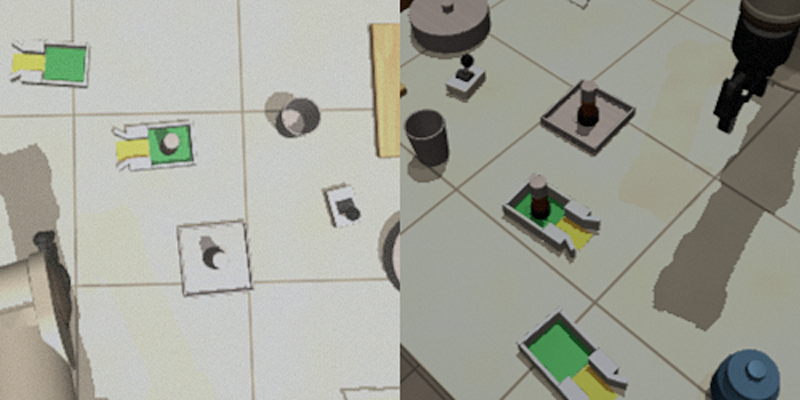

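The slim vial stands in the pen (left half about (172,143), right half about (540,200)). The wide vial stands in the middle of the tray (about (215,258) and (588,103)), and the arm is clear of everything.

```bash
python3 -c "
from h import *
print(r.finish_job())"
```

```text
the job is handed in; nothing more can be done
None
```

I handed the job in at about 29 s: the vial that fits went through the gauge and stands in the green pen, and the wide one jammed at about 11 N, was drawn back and now stands in the steel tray.

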